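# Shut off one flushing-gas line in the valve box

### The job

Packing is over for the day, so shut off the yellow line in the gas valve box: with a fingertip in the cover's recess slide the blue cover all the way aside, push the yellow handle a quarter turn clockwise until it meets its stop, then slide the cover fully closed again. Everything is only pushed with the fingers, without forcing it: grip and lift nothing, leave both blue handles open, and do not disturb the things standing around the box.

Things in the scene. Friction and masses are not known exactly. Their poses are not given: they have to be found in the camera images.
- valve_box: Grey sheet-metal gas valve box, fixed, 160 x 476 x 102 mm in its own x, y, z; couplings stand 22 mm out of its front. Origin: centre of its underside, on the table. x points to its back, y to its left (the way the cover opens). Right half (own y -234 to -6 mm): open well with three valves; left half: closed deck, 76 mm high. The long edges, 102 mm high, leave 142 mm between them.
- cover (a joint): Slide of the blue cover along the box's +y (to the left), m: 0 = closed over the well, 0.230 = fully aside over the deck, at its stop. May start up to 30 mm ajar. Captive in the box's edges; 146 x 236 mm, its top 98 mm above the table. Needs about 3 N and stays where it is left.
- finger_cup (a point): Centre of the mouth of the recess in the middle of the cover, level with the cover's top, 98 mm above the table; moves with the cover, axes as the box's. The recess is open upward, 70 mm in the box's x, 60 mm in its y, 15 mm deep, with upright walls and a flat black floor.
- yellow_handle (a joint): Angle of the yellow valve handle, rad: 0 = open (points to the box's front, -x, along its pipe), 1.571 = shut, at its stop (points to the box's left, +y, across the pipe). Turns clockwise seen from above. Needs about 0.1 N m (3 N at 33 mm from the stem) and stays where it is left.
- yellow_stem (a point): On the upright turning axis of the yellow valve, half-way up the handle, 65 mm above the table; fixed, axes as the box's. The three valves stand 62 mm apart along the box's y; which place is yellow changes. The handle is a bar 12 mm wide; its sleeve runs 9 to 45 mm from the axis, 58 to 72 mm above the table, free beside and for 9 mm below.
- yellow_tip (a point): Middle of the outer end of the yellow handle, 45 mm from the stem, 65 mm above the table; turns with the handle (own -x axis points from the stem to the tip).
- blue_a_handle (a joint): Angle of one blue handle, rad, as for the yellow one; starts at 0 (open) and must stay open.
- blue_a_stem (a point): As yellow_stem, for that valve with a blue handle of the same size.
- blue_b_handle (a joint): Angle of the other blue handle, rad, as for the yellow one; starts at 0 (open) and must stay open.
- blue_b_stem (a point): As yellow_stem, for that valve with a blue handle of the same size.
- pouch_1: Loose sealed foil pouch, 100 x 62 x 25 mm, lying behind the middle of the box; origin at its underside. Bystander.
- glue_stick: Loose glue stick standing upright behind the box, 25 mm across, 95 mm high; origin at its underside. Bystander.
- label_roll: Loose roll of white labels lying behind the box, 90 mm across, 40 mm high; origin at its underside. Bystander.
- tally_counter: Loose chromed tally counter, 80 x 49 x 25 mm, on the robot's side of the box, to the right; origin at its underside. Bystander.
- calculator: Loose desk calculator, 118 x 72 x 17 mm, to the right of the box; origin at its underside. Bystander.

How it is judged:
By the outcome, as a careful person would: the job done as asked, in the order asked, and still so for the second after the job is handed in, with the robot touching nothing.
It also fails if it takes over 54 s, if anything falls off the work surface, if the arm or the gripper's body presses on something with over 40 N, if the wrist force passes 120 N, or if a joint passes its speed limit or range.

### The arm

A 7-joint arm with a two-finger parallel gripper is mounted at the origin on a cart in front of the work surface, level with it; the furniture and walls round the work are solid. World frame = base frame: x ahead of the robot, y to its left, z up, the work surface at z = 0. Lengths are in m, angles in rad, forces in N, time in s.
With the tool pointing down it reaches from about 0.4 to 0.85 m from the base axis. Payload 10.4 kg.
Tool frame: the origin (TCP) lies midway between the tips of the shut fingers; the grasp point (between the pads) lies 19 mm behind it; z points along the fingers, x is the direction in which the jaws open and shut, and the axes are right-handed (so a half turn about z gives the same grasp; the last joint's range is limited). The gripper opens to 85 mm and grips with 20 to 120 N. Pads are 22 mm wide; open, the fingers measure 114 mm over their backs; the gripper's body (76 mm by 85 mm) begins 54 mm behind the grasp point. The pads swing forward as they close: fully open they stand 13 mm farther back than shut.
Start: joints at [1.264, 0.332, -0.065, 1.46, 0.022, 1.35, -0.088], TCP at [0.175, -0.6, 0.231] pointing down, gripper open.
Joint ranges: [-2.6, 2.6], [-0.5, 2.12], [-1.47, 1.34], [0.16, 2.42], [-1.27, 4.41], [0.06, 2.06], [-2.6, 2.6]. Speed limits (rad/s): [2.22, 2.22, 2.79, 2.79, 3.14, 3.14, 3.14].

### API

Orientations are given as a unit quaternion [x, y, z, w].
In Python, from workcell import monitor, eyes, ticket, models gives the robot as it stands.
- The arm moves only by the tool servo_tool, never from a script. Its argument "motion" is a list of rows, each a list of 7 numbers: the opening, from 0 (shut) to 1 (fully open), then the shift along the tool's x, y, z in m, then the turn, a rotation vector about the tool's x, y, z in degrees. In form: [[fingers, tx, ty, tz, rx, ry, rz], ...]. A call has 1 to 20 rows; each row is the pose to reach, as a shift and turn from the pose commanded when the call began, along the tool's axes at that moment; what a row does not reach only later rows make up. A row lasts 1/8 s, in which the tool goes at most 62.5 mm and 10.7 degrees, less where a joint would pass 70% of its speed; a pose out of reach is approached as far as the arm can. A call with a gripper value outside its range is refused whole. The fingers move at their own pace and stop on an object; "grip_force" is the grip in N (left out, the last holds). Time passes only in rows, so rows that repeat a pose let the fingers close. It gives the time, the measured TCP pose, the force and the opening at its end, in the units of the state.
- monitor.get_obs(): the state, without advancing time (a new reading comes with each control period).
- eyes.camera(name): name is "scene" or "top" or "wrist"; returns (picture, depth): 420x560x3 uint8, blue, green, red; 420x560 float32, m along the optical axis (not along the pixel's ray), 0 where there is no reading.
- eyes.camera_info(name): a dict with "intrinsics" (3x3 intrinsics, pixels), "k1" (the pictures are not rectified: a ray, as slopes to the right and down, at radius r is drawn at 1 + k1 r^2 times it, then the intrinsics apply), "extrinsics" (4x4, takes a point from world to camera coordinates); the wrist camera has in their place "tool_from_camera" (4x4, takes a point from camera to tool coordinates, whose origin is the TCP and whose axes are the tool frame's). Camera axes: x right, y down, z forward; pixel columns grow to the right and rows downward; lengths in m; the calibration is good to about 2 mm. A picture is of the moment at which its call begins: read the wrist's pose just before it. camera_info takes no time and is no camera call.
- ticket.hand_in(): hands the job in, once; it reports no verdict.
Trained networks look in the newest picture that a camera, given by its name, has taken for a name from the list of things; names that differ only in an ending like _2 or _b are one class to them, and where a whole thing is asked for, a point or a joint stands for the part that bears it (a point fixed in the world has none). Each returns a list of dicts, best first, with "confidence" (0 to 1); they miss things now and then, are a little off and sometimes report something else, mostly with a low value. They report only what shows in the picture. A call takes as long as a camera call.
- models.boxes_of(camera, thing): "point" ([x, y, z] in m, in the coordinates of the camera as it stood for that picture, good to about 4 mm: the middle of the surface that is visible of it).
The state is a dict: "clock": time; "joint_pos": joint angles; "joint_velocities": joint speeds; "tau": joint torques, N m; "position": TCP position; "ee_rot": TCP orientation; "ft_force": force on the tool from outside, world axes, zero at the start; "torque": the same for the moment, N m; "grip_width": opening from 0.0 (shut) to 1.0 (fully open).
Only numpy, scipy, OpenCV 4.12 (cv2) and the standard library are available. Lean on these libraries where they do the work, as an engineer would, in place of code of your own. Each camera call takes 0.05 s, during which the arm holds its last target. There are 200 camera calls.

## Working session

There is one attempt and no reset: what is moved stays moved. The work goes in short steps, Python scripts to look and compute and a tool call to move; the robot and the scene stay as the last step left them, time stands still between calls to the robot, and variables do not carry over. Pictures are saved under pics/ and viewed, about 8 in all and at most 12, crops included, and the job is handed in when it is done.

Besides the shell and the picture viewer there is one more tool, called after "Emit:" as name(argument=value, ...) on one line, values as JSON. servo_tool: Moves the arm, as the interface text tells. Its arguments: {"type":"object","properties":{"motion":{"type":"array"},"grip_force":{"type":"number"}},"required":["motion"]}

```bash
mkdir -p pics
cat > h.py <<'E'
import numpy as np, cv2
from scipy.spatial.transform import Rotation as R
from workcell import monitor, eyes, ticket, models
def T_wc(name,obs=None):
    i=eyes.camera_info(name)
    if name!="wrist": return np.linalg.inv(np.array(i["extrinsics"]))
    o=obs or monitor.get_obs()
    T=np.eye(4);T[:3,:3]=R.from_quat(o["ee_rot"]).as_matrix();T[:3,3]=o["position"]
    return T@np.array(i["tool_from_camera"])
def cloud(name,depth,T):
    i=eyes.camera_info(name);K=np.array(i["intrinsics"]);k=i["k1"]
    h,w=depth.shape;u,v=np.meshgrid(np.arange(w),np.arange(h))
    p=cv2.undistortPoints(np.stack([u,v],-1).reshape(-1,1,2).astype(float),K,np.array([k,0,0,0.])).reshape(h,w,2)
    P=np.dstack([p*depth[...,None],depth])
    return P@T[:3,:3].T+T[:3,3]
def shot(name,fn=None):
    o=monitor.get_obs();T=T_wc(name,o);im,d=eyes.camera(name)
    if fn: cv2.imwrite("pics/"+fn,im)
    return im,d,T,cloud(name,d,T)
def find(name,thing,T,n=2):
    return [(round(b["confidence"],2),(T[:3,:3]@np.array(b["point"])+T[:3,3]).round(4).tolist()) for b in models.boxes_of(name,thing)[:n]]
E
python3 - <<'E'
from h import *
o=monitor.get_obs();print({k:np.round(v,3).tolist() for k,v in o.items()})
ims=[]
for c in("top","scene"):
    im,d,T,P=shot(c,c+"0.png");np.save(c+"0.npy",P);print(c,T[:3,3].round(2))
    for t in("valve_box","cover","finger_cup","yellow_handle","blue_a_handle","pouch_1","glue_stick","label_roll","tally_counter","calculator"):print(t,find(c,t,T))
E
```

```text
{'clock': 0.0, 'joint_pos': [1.264, 0.333, -0.065, 1.461, 0.022, 1.35, -0.089], 'joint_velocities': [-0.0, 0.001, 0.0, -0.001, -0.001, -0.001, -0.001], 'tau': [-0.0, -62.546, 0.049, -39.16, 0.016, 0.01, -0.0], 'position': [0.175, -0.6, 0.231], 'ee_rot': [0.8, -0.6, -0.001, -0.0], 'ft_force': [0.958, 0.517, -0.788], 'torque': [0.08, 0.014, -0.018], 'grip_width': 0.998}
top [ 0.31 -0.18  0.92]
valve_box [(0.84, [0.4635, -0.0427, 0.0811])]
cover [(0.93, [0.4908, -0.1508, 0.0964])]
finger_cup [(0.73, [0.4917, -0.1531, 0.0999])]
yellow_handle []
blue_a_handle [(0.47, [0.4919, -0.1547, 0.0988])]
pouch_1 [(0.87, [0.6322, -0.0473, 0.0196])]
glue_stick [(0.73, [0.6209, -0.2364, 0.0811])]
label_roll [(0.56, [0.6305, -0.1536, 0.0384]), (0.56, [0.4908, -0.1547, 0.0983])]
tally_counter [(0.86, [0.3026, -0.2324, 0.0252]), (0.68, [0.6352, -0.0489, 0.0187])]
calculator [(0.89, [0.5131, -0.3948, 0.0165])]
scene [0.16 0.48 0.48]
valve_box [(0.97, [0.4414, 0.0892, 0.0731])]
cover [(0.94, [0.4915, -0.1299, 0.0935]), (0.37, [0.6408, -0.0304, 0.0172])]
finger_cup [(0.6, [0.4907, -0.1271, 0.093])]
yellow_handle []
blue_a_handle []
pouch_1 [(0.86, [0.6414, -0.0299, 0.0202]), (0.66, [0.6233, -0.2287, 0.0778])]
glue_stick [(0.43, [0.6242, -0.2253, 0.0792])]
label_roll [(0.86, [0.6486, -0.132, 0.0373])]
tally_counter [(0.65, [0.3002, -0.2199, 0.0196])]
calculator [(0.64, [0.4672, -0.4016, 0.014])]
```

View pics/top0.png

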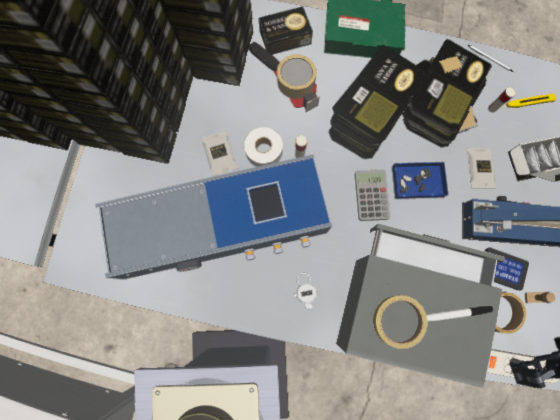

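Run:
```python
from h import *
P=np.load("top0.npy");im=cv2.imread("pics/top0.png");hsv=cv2.cvtColor(im,cv2.COLOR_BGR2HSV)
blue=(hsv[...,0]>95)&(hsv[...,0]<130)&(hsv[...,1]>100)
m=blue&(P[...,2]>.085)&(P[...,2]<.115)
q=P[m][:,:2].astype(np.float32);print(m.sum(),"cover rect",cv2.minAreaRect(q), np.median(P[m][:,2]))
print('edges z', [np.percentile(P[...,2][m],x).round(4) for x in(5,95)])
# box region at height>0.06
m=(P[...,2]>.068)&(P[...,2]<.115)&(P[...,0]>.3)&(P[...,0]<.59)
n,l,s,c=cv2.connectedComponentsWithStats(m.astype(np.uint8));k=1+np.argmax(s[1:,4]);q=P[l==k][:,:2].astype(np.float32)
print("box",cv2.minAreaRect(q),s[k])
```

```text
6489 cover rect ((0.49973323941230774, -0.35736167430877686), (0.17073902487754822, 0.6560821533203125), 2.0924365520477295) 0.09828657994310919
edges z [np.float64(0.0957), np.float64(0.1009)]
box ((0.4637919068336487, -0.039395153522491455), (0.17535553872585297, 0.47563329339027405), 10.077947616577148) [   96   155   236   123 17335]
```

The top picture shows the box running from about (105,240) to (325,190). The blue cover is on the right with its cup at (267,202), the bystanders sit close by, and there is a tall rack at upper left and a grey carton at (430,300). Next I'll refine the box pose and check clearances.

```bash
cat > box.py <<'E'
from h import *
def fit(P,im):
    hsv=cv2.cvtColor(im,cv2.COLOR_BGR2HSV)
    blue=(hsv[...,0]>95)&(hsv[...,0]<130)&(hsv[...,1]>100)
    m=blue&(P[...,2]>.085)&(P[...,2]<.112)&(abs(P[...,0]-.47)<.15)&(P[...,1]>-.32)&(P[...,1]<.3)
    n,l,s,c=cv2.connectedComponentsWithStats(m.astype(np.uint8));k=1+np.argmax(s[1:,4])
    return cv2.minAreaRect(P[l==k][:,:2].astype(np.float32)),l==k,hsv
E
python3 - <<'E'
from box import *
P=np.load("top0.npy");im=cv2.imread("pics/top0.png")
r,mk,hsv=fit(P,im);print("cover",r)
# cup floor
m=(hsv[...,2]<70)&(np.hypot(P[...,0]-.491,P[...,1]+.153)<.06)&(P[...,2]>.06);q=P[m]
print("cup",cv2.minAreaRect(q[:,:2].astype(np.float32)),np.median(q[:,2]),m.sum())
# box ends with yaw candidates
m=(P[...,2]>.068)&(P[...,2]<.115)&(P[...,0]>.3)&(P[...,0]<.59)
n,l,s,c=cv2.connectedComponentsWithStats(m.astype(np.uint8));k=1+np.argmax(s[1:,4]);B=P[l==k][:,:2]
for a in(10,11,12):
    a=np.radians(a);ex=np.array([np.cos(a),np.sin(a)]);ey=np.array([-np.sin(a),np.cos(a)])
    print(a,[np.percentile(B@ex,p).round(4) for p in(.2,1,99,99.8)],[np.percentile(B@ey,p).round(4) for p in(.2,1,99,99.8)])
# long edges (deck rails z~.1) fit
S=P[(l==k)&(P[...,2]>.092)];
a=np.radians(10.5);ex=np.array([np.cos(a),np.sin(a)]);ey=np.array([-np.sin(a),np.cos(a)])
sx=S[:,:2]@ex;sy=S[:,:2]@ey
for nm,f in(("back",np.max),("front",np.min)):
    pts=[]
    for y in np.arange(sy.min()+.02,sy.max()-.02,.01):
        t=sx[(sy>y)&(sy<y+.01)]
        if len(t)>4:pts.append((y,np.percentile(t,98 if nm=="back" else 2)))
    pts=np.array(pts);c=np.polyfit(pts[:,0],pts[:,1],1);print(nm,np.degrees(c[0]),np.std(pts[:,1]-np.polyval(c,pts[:,0])),c)
# heights map
for c in("top","scene"):
    Q=np.load(c+"0.npy").reshape(-1,3)
    print(c);
    for x in np.arange(.0,.8,.1):print(round(x,1),[int(1000*Q[(abs(Q[:,0]-x-.05)<.05)&(abs(Q[:,1]-y-.05)<.05)&(Q[:,2]<.8)][:,2].max(initial=-1)) for y in np.arange(-.8,.5,.1)])
E
```

```text
cover ((0.49243906140327454, -0.15435440838336945), (0.14168551564216614, 0.23421411216259003), 10.082275390625)
cup ((0.49566638469696045, -0.1539582759141922), (0.06396737694740295, 0.05538647994399071), 9.739705085754395) 0.08340459866271666 647
0.17453292519943295 [np.float64(0.3666), np.float64(0.3764), np.float64(0.5351), np.float64(0.5367)] [np.float64(-0.3545), np.float64(-0.3506), np.float64(0.1143), np.float64(0.1165)]
0.19198621771937624 [np.float64(0.3656), np.float64(0.3733), np.float64(0.5336), np.float64(0.5361)] [np.float64(-0.3623), np.float64(-0.3584), np.float64(0.1064), np.float64(0.1087)]
0.20943951023931956 [np.float64(0.3648), np.float64(0.3685), np.float64(0.5335), np.float64(0.5369)] [np.float64(-0.3704), np.float64(-0.3662), np.float64(0.0983), np.float64(0.1013)]
back 0.9262439302645855 0.00104353705597869 [0.01616601 0.53589719]
front -0.06692993814323975 0.0006924023262095991 [-0.00116815  0.3770778 ]
top
0.0 [46, 44, -773, -769, -768, -767, 17, 114, 111, 16, 35, 38, 38]
0.1 [45, 260, 363, 177, 177, 152, 16, 16, 17, 15, -768, -767, -766]
0.2 [68, 151, 169
[... 234 characters left out ...]
6 [61, 118, 120, 120, 119, 98, 45, 28, 579, 577, 452, 319, 177]
0.7 [97, 120, 120, 120, 119, 57, 56, 331, 474, -1000, -1000, 74, 110]
scene
0.0 [87, 42, 1, -1000, -1000, -1000, 13, 369, 329, 13, -1000, -1000, -1000]
0.1 [-773, 350, 490, 173, 175, 150, 13, 14, 13, 13, -1000, -1000, 475]
0.2 [-774, 489, 491, 175, 175, 150, 1, 2, 1, 0, -1000, -1000, -1000]
0.3 [-774, 146, 149, 150, 151, 24, 43, 102, 102, 103, 1, -1000, -1000]
0.4 [174, 130, 1, 146, 146, 102, 102, 102, 77, 85, 102, -1000, -1000]
0.5 [133, 25, 28, 28, -1000, 102, 102, 102, 102, 102, 102, 2, -1000]
0.6 [56, 115, 115, 115, 115, 94, 40, 25, 494, 494, 436, 101, -1000]
0.7 [93, 116, 117, 116, 116, 54, 55, 501, 463, 463, 30, 41, -1000]
```

```bash
cat >> h.py <<'E'
YAW=np.radians(10.1);ORG=np.array([.4507,-.0379,0])
def b2w(p): c,s=np.cos(YAW),np.sin(YAW);return ORG+np.array([c*p[0]-s*p[1],s*p[0]+c*p[1],p[2]])
def w2b(p): d=np.asarray(p)-ORG;c,s=np.cos(YAW),np.sin(YAW);return np.array([c*d[0]+s*d[1],-s*d[0]+c*d[1],d[2]])
def tgt(p,yaw=YAW):
    "shift+turn from present pose to box-frame p with tool x at world yaw, z down"
    o=monitor.get_obs();Rt=R.from_quat(o["ee_rot"])
    G=R.from_matrix(np.array([[np.cos(yaw),np.sin(yaw),0],[np.sin(yaw),-np.cos(yaw),0],[0,0,-1]]).astype(float))
    return (Rt.inv().apply(b2w(p)-o["position"])).round(4),np.degrees((Rt.inv()*G).as_rotvec()).round(1)
E
python3 -c "
from h import *
print(tgt([0,-.119,.27]),tgt([0,-.119,.16]),b2w([0,-.119,.2]))"
```

```text
(array([-0.3441, -0.4093, -0.0387]), array([  0. ,  -0. , -83.8])) (array([-0.3441, -0.4093,  0.0713]), array([  0. ,  -0. , -83.8])) [ 0.47156864 -0.15505588  0.2       ]
```

```bash
sed -i 's/\.4507/.4707/' h.py
python3 -c "
from h import *
print(tgt([0,-.119,.27]),tgt([0,-.119,.16]),b2w([0,-.119,.2]))"
```

```text
(array([-0.3385, -0.4285, -0.0387]), array([  0. ,  -0. , -83.8])) (array([-0.3385, -0.4285,  0.0713]), array([  0. ,  -0. , -83.8])) [ 0.49156864 -0.15505588  0.2       ]
```

Emit:
servo_tool(motion=[[0,0,0,-0.04,0,0,0],[0,-0.05,-0.063,-0.04,0,0,-10],[0,-0.1,-0.126,-0.04,0,0,-20],[0,-0.148,-0.187,-0.04,0,0,-30],[0,-0.195,-0.247,-0.04,0,0,-40],[0,-0.245,-0.31,-0.04,0,0,-51],[0,-0.29,-0.367,-0.04,0,0,-62],[0,-0.32,-0.405,-0.02,0,0,-73],[0,-0.3385,-0.4285,0.03,0,0,-83.8],[0,-0.3385,-0.4285,0.07,0,0,-83.8],[0,-0.3385,-0.4285,0.07,0,0,-83.8],[0,-0.3385,-0.4285,0.07,0,0,-83.8],[0,-0.3385,-0.4285,0.07,0,0,-83.8]])

```text
clock: 2.72
position: [0.4918, -0.1562, 0.1625]
ee_rot: [0.996, 0.087, 0.001, 0.001]
ft_force: [0.7, -0.3, 0.1]
grip_width: -0.001
```

Run:
```python
from h import *
im,d,T,P=shot("wrist","w0.png")
print(find("wrist","finger_cup",T),find("wrist","cover",T))
o=monitor.get_obs();print(w2b(o["position"]),tgt([0,-.119,.088]))
hsv=cv2.cvtColor(im,cv2.COLOR_BGR2HSV)
Q=(P-ORG)@np.array([[np.cos(YAW),-np.sin(YAW),0],[np.sin(YAW),np.cos(YAW),0],[0,0,1]])
m=(abs(Q[...,2]-.083)<.006)&(np.hypot(Q[...,0],Q[...,1]+.119)<.06)
q=Q[m];print(m.sum(),np.percentile(q,[1,50,99],axis=0).round(4))
```

```text
[(0.83, [0.4847, -0.1093, 0.0975])] [(0.62, [0.4793, -0.1106, 0.098])]
[-1.14658068e-05 -1.20282252e-01  1.62538381e-01] (array([-0.0001, -0.0014,  0.0745]), array([ 0.1, -0.1, -0.1]))
7590 [[-3.480e-02 -1.488e-01  8.230e-02]
 [ 1.000e-04 -1.179e-01  8.380e-02]
 [ 3.520e-02 -9.130e-02  8.770e-02]]
```

View pics/w0.png

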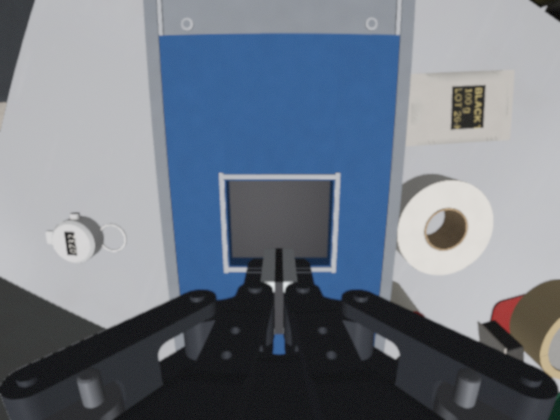

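The wrist picture shows the cup at (230–335, 178–270), centred on the tool axis and with its floor at z≈0.083. The cover is practically closed. I'll descend into the cup and push left.

Emit:
servo_tool(motion=[[0,0,-0.001,0.04,0,0,0],[0,0,-0.001,0.065,0,0,0],[0,0,-0.001,0.0745,0,0,0],[0,0,-0.001,0.0745,0,0,0],[0,0,-0.012,0.0745,0,0,0],[0,0,-0.018,0.0745,0,0,0],[0,0,-0.024,0.0745,0,0,0],[0,0,-0.032,0.0745,0,0,0],[0,0,-0.045,0.0745,0,0,0],[0,0,-0.06,0.0745,0,0,0],[0,0,-0.075,0.0745,0,0,0],[0,0,-0.09,0.0745,0,0,0]])

```text
clock: 4.38
position: [0.4757, -0.0653, 0.0868]
ee_rot: [0.996, 0.088, 0.0, 0.0]
ft_force: [2.2, -1.9, 2.5]
grip_width: -0.003
```

Emit:
servo_tool(motion=[[0,0,-0.015,-0.001,0,0,0],[0,0,-0.03,-0.001,0,0,0],[0,0,-0.045,-0.001,0,0,0],[0,0,-0.06,-0.001,0,0,0],[0,0,-0.075,-0.001,0,0,0],[0,0,-0.09,-0.001,0,0,0],[0,0,-0.105,-0.001,0,0,0],[0,0,-0.12,-0.001,0,0,0],[0,0,-0.135,-0.001,0,0,0],[0,0,-0.142,-0.001,0,0,0],[0,0,-0.148,-0.001,0,0,0],[0,0,-0.148,-0.001,0,0,0]])

```text
clock: 5.88
position: [0.4504, 0.08, 0.088]
ee_rot: [0.996, 0.088, 0.0, -0.0]
ft_force: [0.3, 0.2, 0.4]
grip_width: -0.0
```

Run:
```python
from h import *
o=monitor.get_obs();print(w2b(o["position"]),o["ft_force"])
im,d,T,P=shot("top");print(find("top","finger_cup",T),find("top","cover",T))
```

```text
[0.00064061 0.11963727 0.08799633] [0.28030114 0.24858823 0.3784818 ]
[(0.92, [0.4463, 0.0245, 0.0965])] [(0.59, [0.4478, 0.0282, 0.0966])]
```

Emit:
servo_tool(motion=[[0,0,-0.003,0,0,0,0],[0,0,-0.006,0,0,0,0],[0,0,-0.008,0,0,0,0]])

```text
clock: 6.4
position: [0.4489, 0.0872, 0.0879]
ee_rot: [0.996, 0.088, 0.0, 0.0]
ft_force: [1.6, -2.5, 0.7]
grip_width: 0.004
```

Emit:
servo_tool(motion=[[0,0,-0.002,0,0,0,0],[0,0,-0.004,0,0,0,0]])

```text
clock: 6.65
position: [0.4486, 0.089, 0.0879]
ee_rot: [0.996, 0.087, 0.0, 0.002]
ft_force: [5.2, -15.3, 2.5]
grip_width: -0.0
```

Emit:
servo_tool(motion=[[0,0,0.014,0,0,0,0],[0,0,0.018,0,0,0,0],[0,0,0.018,-0.04,0,0,0],[0,0,0.04,-0.1,0,0,0],[0,0,0.1,-0.12,0,0,0],[0,0,0.16,-0.12,0,0,0],[0,0,0.22,-0.12,0,0,0],[0,0,0.28,-0.12,0,0,0],[0,0,0.3,-0.12,0,0,0],[0,0,0.3,-0.12,0,0,0]])

```text
clock: 7.9
position: [0.5002, -0.2048, 0.2073]
ee_rot: [0.996, 0.087, -0.0, -0.001]
ft_force: [-0.3, 1.0, -0.2]
grip_width: 0.002
```

Run:
```python
from h import *
im,d,T,P=shot("wrist","w1.png");np.save("w1.npy",P)
for t in("yellow_handle","yellow_tip","yellow_stem","blue_a_handle","finger_cup"):print(t,[(c,w2b(p).round(4).tolist()) for c,p in find("wrist",t,T,3)])
hsv=cv2.cvtColor(im,cv2.COLOR_BGR2HSV)
Q=np.array([w2b(p) for p in P.reshape(-1,3)]).reshape(P.shape)
inw=(Q[...,2]>.05)&(Q[...,2]<.085)&(abs(Q[...,0])<.08)&(Q[...,1]<0.01)&(hsv[...,1]>110)
for nm,lo,hi in(("yellow",18,38),("blue",95,130)):
    m=inw&(hsv[...,0]>lo)&(hsv[...,0]<hi)
    n,l,s,c=cv2.connectedComponentsWithStats(m.astype(np.uint8))
    for k in range(1,n):
        if s[k,4]>80:print(nm,s[k],c[k].round(),np.percentile(Q[l==k],[2,50,98],axis=0).round(4).tolist())
o=monitor.get_obs();print(w2b(o["position"]))
```

```text
yellow_handle [(0.8, [-0.0062, -0.1815, 0.0738])]
yellow_tip [(0.95, [-0.0078, -0.1826, 0.065])]
yellow_stem [(0.79, [0.001, -0.1786, 0.0458]), (0.24, [-0.006, -0.1205, 0.0703])]
blue_a_handle [(0.9, [-0.0056, -0.0612, 0.0697])]
finger_cup [(0.47, [-0.003, -0.0622, 0.0449])]
yellow [246 206  39  16 490] [265. 215.] [[-0.029, -0.187, 0.0641], [-0.012, -0.1809, 0.072], [0.0033, -0.1767, 0.0739]]
blue [243  63  42  14 562] [264.  70.] [[-0.0284, -0.064, 0.0699], [-0.0123, -0.0592, 0.0722], [0.0032, -0.0537, 0.0738]]
blue [245 140  40  13 489] [264. 146.] [[-0.0283, -0.1255, 0.0701], [-0.0129, -0.1204, 0.0722], [0.0032, -0.1154, 0.0739]]
[ 0.00040643 -0.16763815  0.20805435]
```

View pics/w1.png

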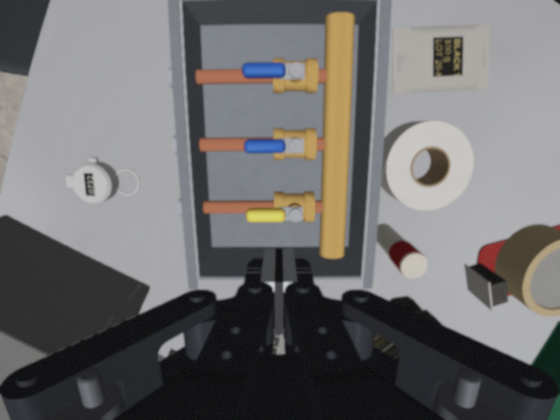

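The wrist picture shows the well fully uncovered. The yellow handle is nearest, at (266,215), and the two blue ones are at (264,146) and (264,70), all pointing to the front. The yellow stem works out at own (0.0145, -0.182). I'll go down on its right side.

Emit:
servo_tool(motion=[[0,-0.016,0.04,0.04,0,0,0],[0,-0.016,0.04,0.08,0,0,0],[0,-0.016,0.04,0.12,0,0,0],[0,-0.016,0.04,0.14,0,0,0],[0,-0.016,0.04,0.149,0,0,0],[0,-0.016,0.04,0.149,0,0,0]])

```text
clock: 8.95
position: [0.4917, -0.2461, 0.059]
ee_rot: [0.996, 0.088, 0.0, -0.0]
ft_force: [-0.3, -0.4, 1.2]
grip_width: -0.0
```

Run:
```python
from h import *
o=monitor.get_obs();print(w2b(o["position"]),o["ft_force"])
S=np.array([.0145,-.182])
for q in [(-30,-17),(-34.1,-11.3),(-36.8,-3.6),(-37,5.4),(-34,15),(-27.5,23.7),(-18,30)]:
    print(tgt([S[0]+q[0]/1e3,S[1]+q[1]/1e3,.058])[0])
```

```text
[-0.01581355 -0.20865748  0.05899628] [-0.29504563 -0.3943762   1.1648512 ]
[ 0.0003 -0.0097  0.001 ]
[-0.0038 -0.0154  0.001 ]
[-0.0065 -0.0231  0.001 ]
[-0.0067 -0.0321  0.001 ]
[-0.0037 -0.0417  0.001 ]
[ 0.0028 -0.0504  0.001 ]
[ 0.0123 -0.0567  0.001 ]
```

Now I'll push round to about 75°, with intermediate rows.

Emit:
servo_tool(motion=[[0,0,-0.006,0.001,0,0,0],[0,0,-0.01,0.001,0,0,0],[0,-0.002,-0.0125,0.001,0,0,0],[0,-0.004,-0.0155,0.001,0,0,0],[0,-0.0055,-0.019,0.001,0,0,0],[0,-0.0065,-0.023,0.001,0,0,0],[0,-0.007,-0.0275,0.001,0,0,0],[0,-0.0067,-0.032,0.001,0,0,0],[0,-0.0055,-0.037,0.001,0,0,0],[0,-0.0037,-0.042,0.001,0,0,0],[0,-0.001,-0.0465,0.001,0,0,0],[0,0.003,-0.05,0.001,0,0,0]])

```text
clock: 10.45
position: [0.4854, -0.1962, 0.0575]
ee_rot: [0.996, 0.088, -0.001, -0.0]
ft_force: [-1.7, -3.0, 0.7]
grip_width: -0.002
```

Emit:
servo_tool(motion=[[0,0.003,-0.003,0,0,0,0],[0,0.006,-0.005,0,0,0,0],[0,0.008,-0.006,0,0,0,0]])

```text
clock: 10.82
position: [0.4926, -0.189, 0.0577]
ee_rot: [0.996, 0.088, -0.0, -0.0]
ft_force: [-3.0, -2.6, -0.2]
grip_width: 0.0
```

Emit:
servo_tool(motion=[[0,0.001,0,0,0,0,0],[0,0.002,0,0,0,0,0]])

```text
clock: 11.08
position: [0.4931, -0.1889, 0.0575]
ee_rot: [0.996, 0.088, -0.002, -0.0]
ft_force: [-12.1, -1.0, 6.6]
grip_width: -0.002
```

Emit:
servo_tool(motion=[[0,0.001,0,0,0,0,0],[0,0.002,0,0,0,0,0]])

```text
clock: 11.32
position: [0.4934, -0.1888, 0.0572]
ee_rot: [0.996, 0.087, -0.003, -0.0]
ft_force: [-20.2, -0.8, 12.3]
grip_width: -0.001
```

At the stop. I'll back off, rise and look.

Emit:
servo_tool(motion=[[0,-0.008,0,0,0,0,0],[0,-0.014,0,0,0,0,0],[0,-0.014,0,-0.03,0,0,0],[0,-0.01,0,-0.09,0,0,0],[0,0.004,0.03,-0.15,0,0,0],[0,0.004,0.03,-0.15,0,0,0],[0,0.004,0.03,-0.15,0,0,0]])

```text
clock: 12.2
position: [0.5059, -0.2173, 0.2076]
ee_rot: [0.996, 0.088, 0.0, -0.0]
ft_force: [0.5, 0.2, -0.3]
grip_width: -0.003
```

Run:
```python
from h import *
im,d,T,P=shot("wrist","w2.png")
hsv=cv2.cvtColor(im,cv2.COLOR_BGR2HSV)
Q=np.array([w2b(p) for p in P.reshape(-1,3)]).reshape(P.shape)
inw=(Q[...,2]>.05)&(Q[...,2]<.085)&(abs(Q[...,0])<.08)&(Q[...,1]<0.01)&(hsv[...,1]>110)
for nm,lo,hi in(("yellow",18,38),("blue",95,130)):
    m=inw&(hsv[...,0]>lo)&(hsv[...,0]<hi)
    n,l,s,c=cv2.connectedComponentsWithStats(m.astype(np.uint8))
    for k in range(1,n):
        if s[k,4]>80:print(nm,s[k],np.percentile(Q[l==k],[2,50,98],axis=0).round(4).tolist(),cv2.minAreaRect(Q[l==k][:,:2].astype(np.float32)))
o=monitor.get_obs();print(w2b(o["position"]),o["ft_force"])
```

```text
yellow [285 151  14  40 501] [[0.0085, -0.1712, 0.0691], [0.0137, -0.1552, 0.0722], [0.0191, -0.1391, 0.0739]] ((0.013679379597306252, -0.15527845919132233), (0.011777520179748535, 0.03403809294104576), 3.3578648567199707)
blue [238  46  43  15 608] [[-0.0289, -0.0648, 0.0694], [-0.0127, -0.0599, 0.0721], [0.0033, -0.0543, 0.0738]] ((-0.012862355448305607, -0.059564247727394104), (0.011055873706936836, 0.033994823694229126), 89.21778106689453)
blue [240 124  41  13 488] [[-0.0286, -0.1257, 0.0702], [-0.0134, -0.1207, 0.0722], [0.0033, -0.1157, 0.0738]] ((-0.012768516317009926, -0.12073144316673279), (0.009974561631679535, 0.03383634611964226), 89.84922790527344)
[ 0.00266758 -0.18231095  0.20672472] [-1.25017193  0.29049267  0.54807727]
```

View pics/w2.png

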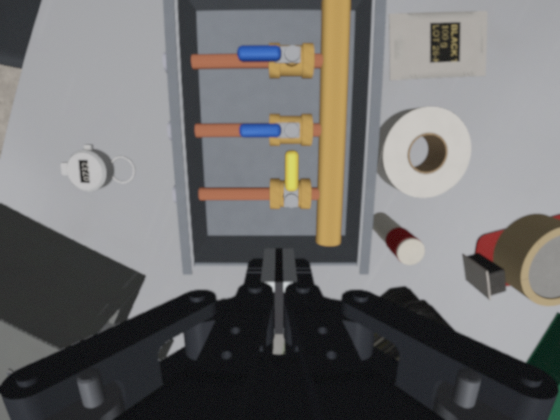

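The yellow handle at (292,170) now points left, across its pipe. Both blue handles, at (260,130) and (260,53), are unchanged. Next I'll go back to the cup and close the cover.

Emit:
servo_tool(motion=[[0,-0.003,-0.05,0,0,0,0],[0,-0.003,-0.11,0,0,0,0],[0,-0.003,-0.17,0,0,0,0],[0,-0.003,-0.23,0,0,0,0],[0,-0.003,-0.28,0,0,0,0],[0,-0.003,-0.294,0.02,0,0,0],[0,-0.003,-0.294,0.06,0,0,0],[0,-0.003,-0.294,0.06,0,0,0],[0,-0.003,-0.294,0.06,0,0,0]])

```text
clock: 13.38
position: [0.4514, 0.0715, 0.1483]
ee_rot: [0.996, 0.088, -0.0, -0.0]
ft_force: [-0.8, -0.7, 0.4]
grip_width: 0.002
```

Run:
```python
from h import *
o=monitor.get_obs();print(w2b(o["position"]),o["ft_force"],tgt([0,.112,.088]))
im,d,T,P=shot("wrist")
Q=np.array([w2b(p) for p in P.reshape(-1,3)]).reshape(P.shape)
m=(abs(Q[...,2]-.083)<.004)&(np.hypot(Q[...,0],Q[...,1]-.11)<.06)
print(m.sum(),np.percentile(Q[m],[1,50,99],axis=0).round(4))
```

```text
[0.00015405 0.11108235 0.14832035] [-0.7679836  -0.70069758  0.43357364] (array([-0.0001, -0.0009,  0.0603]), array([-0.,  0., -0.]))
7622 [[-3.490e-02  8.030e-02  8.230e-02]
 [ 1.000e-04  1.133e-01  8.380e-02]
 [ 3.510e-02  1.371e-01  8.600e-02]]
```

Emit:
servo_tool(motion=[[0,0,0,0.035,0,0,0],[0,0,0,0.055,0,0,0],[0,0,0,0.06,0,0,0],[0,0,0,0.06,0,0,0],[0,0,0.01,0.06,0,0,0],[0,0,0.018,0.06,0,0,0],[0,0,0.024,0.06,0,0,0],[0,0,0.032,0.06,0,0,0],[0,0,0.045,0.06,0,0,0],[0,0,0.06,0.06,0,0,0],[0,0,0.075,0.06,0,0,0],[0,0,0.09,0.06,0,0,0],[0,0,0.105,0.06,0,0,0],[0,0,0.12,0.06,0,0,0],[0,0,0.135,0.06,0,0,0],[0,0,0.15,0.06,0,0,0]])

```text
clock: 15.42
position: [0.4777, -0.0773, 0.0878]
ee_rot: [0.996, 0.088, -0.0, 0.0]
ft_force: [2.3, 4.3, 0.7]
grip_width: -0.002
```

Emit:
servo_tool(motion=[[0,0,0.015,0,0,0,0],[0,0,0.03,0,0,0,0],[0,0,0.045,0,0,0,0],[0,0,0.06,0,0,0,0],[0,0,0.075,0,0,0,0],[0,0,0.083,0,0,0,0],[0,0,0.089,0,0,0,0],[0,0,0.092,0,0,0,0],[0,0,0.095,0,0,0,0]])

```text
clock: 16.55
position: [0.494, -0.1697, 0.0877]
ee_rot: [0.996, 0.088, -0.0, -0.0]
ft_force: [-0.1, 2.5, 1.9]
grip_width: 0.002
```

Emit:
servo_tool(motion=[[0,0,0.002,0,0,0,0],[0,0,0.004,0,0,0,0]])

```text
clock: 16.8
position: [0.4947, -0.1738, 0.0877]
ee_rot: [0.996, 0.088, -0.0, 0.0]
ft_force: [-1.1, 2.3, 1.5]
grip_width: -0.002
```

Emit:
servo_tool(motion=[[0,0,0.001,0,0,0,0],[0,0,0.003,0,0,0,0]])

```text
clock: 17.05
position: [0.4951, -0.1754, 0.0877]
ee_rot: [0.996, 0.088, -0.001, -0.001]
ft_force: [-5.0, 11.8, 5.8]
grip_width: 0.002
```

Emit:
servo_tool(motion=[[0,0,0.001,0,0,0,0],[0,0,0.001,0,0,0,0]])

```text
clock: 17.3
position: [0.495, -0.1754, 0.0877]
ee_rot: [0.996, 0.088, -0.001, -0.001]
ft_force: [-5.9, 9.8, 7.1]
grip_width: 0.005
```

Emit:
servo_tool(motion=[[0,0,-0.01,0,0,0,0],[0,0,-0.018,0,0,0,0],[0,0,-0.018,-0.03,0,0,0],[0,0,-0.018,-0.08,0,0,0],[0,0,-0.018,-0.08,0,0,0],[0,0,-0.018,-0.08,0,0,0]])

```text
clock: 18.05
position: [0.4923, -0.1601, 0.1676]
ee_rot: [0.996, 0.088, 0.0, 0.0]
ft_force: [0.4, 0.3, -0.5]
grip_width: -0.0
```

Run:
```python
from h import *
im,d,T,P=shot("wrist","w3.png")
Q=np.array([w2b(p) for p in P.reshape(-1,3)]).reshape(P.shape)
m=(abs(Q[...,2]-.083)<.004)&(np.hypot(Q[...,0],Q[...,1]+.119)<.06)
print(m.sum(),np.percentile(Q[m],[1,50,99],axis=0).round(4))
im,d,T,P=shot("top","top1.png");P0=np.load("top0.npy")
for t in("pouch_1","glue_stick","label_roll","tally_counter","calculator"):print(t,find("top",t,T,1))
o=monitor.get_obs();print(w2b(o["position"]),o["ft_force"],o["clock"])
a=cv2.imread("pics/w3.png");cv2.imwrite("pics/both.png",cv2.resize(np.vstack([a[:300],im[80:340]]),None,fx=1,fy=1))
```

```text
7431 [[-0.0347 -0.1499  0.0822]
 [ 0.0006 -0.1196  0.0838]
 [ 0.035  -0.0925  0.0859]]
pouch_1 []
glue_stick []
label_roll []
tally_counter [(0.56, [0.3037, -0.2295, 0.0233])]
calculator [(0.86, [0.5115, -0.3945, 0.0159])]
[-0.0001768  -0.12390307  0.1672641 ] [ 0.34690261 -0.46004742 -0.25615407] 18.4
```

View pics/both.png

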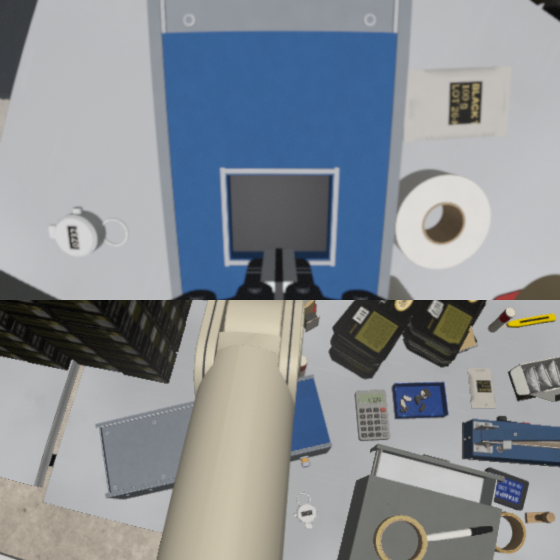

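The cover is shut, with the cup at (230–335, 170–262), and the bystanders stand where they were. The two contact points lie 268.7 mm apart, against 268 mm expected for the full 230 mm travel.

```bash
python3 -c "
from workcell import ticket
print(ticket.hand_in())"
```

```text
the job is handed in; nothing more can be done
None
```

The yellow line is shut off and the job is handed in. I slid the cover fully aside from its recess, pushed the yellow handle a quarter turn clockwise to its stop, and slid the cover closed again. The clock read about 18 s.

- **Cover:** it met its stop at both ends, at about 16 N open and 12 N closed. The finger's two contact points were 268.7 mm apart, against 268 mm expected for full travel. The last wrist picture shows the recess at its closed position.
- **Handles:** the yellow one reached its stop at about 20 N. Its measured angle was 2–3° off a full quarter turn, within measuring error, so I relied on the stop force. Both blue handles stayed open.
- **Things around the box:**
  - The tally counter and calculator are within 3 mm of where they started.
  - The arm hid the pouch, label roll and glue stick from the last top view, so the networks did not find them there.
  - In the last wrist picture the pouch and roll look unmoved. I last saw the glue stick, still upright, before the cover was closed.
- **Arm:** it was clear of everything, about 70 mm above the cover, when I handed the job in.

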